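# Clamp the spacer in the setting jig that has room for it

### The job

Three setting jigs of the same pattern stand on the bench with their gaps open by different amounts. Slide the loose aluminium spacer down, upright, into the one gap that is wide enough for it, let go of it, then press that jig's sprung plate in until the spacer is firmly sandwiched flush between plate and fixed jaw, and finish while still pressing: keep the plate pushed home, because it springs back when released. Leave the other two jigs' plates, the tape measure and the bearing as they are.

Things in the scene. Friction and masses are not known exactly. Their poses are not given: they have to be found in the camera images.
- spacer_mid (a point): spacer: loose plain aluminium block, 18 mm thick (x), 40 wide (y), 80 tall, about 0.16 kg, upright on the bench, right of the jigs, near or far; its upper 28 mm is a tab 30 mm wide with a dark round spot on both faces. Point: its centre, 40 mm above its foot; z up. In the gap it stands with its thickness across the gap, rising 45 mm above the jaws
- jig_a: bench setting jig, one of three alike, 45 mm high, base plate 96 (x) by 76 (y) by 10 mm, fixed to the bench. Origin: middle of the base's underside; x runs from sliding plate to fixed jaw, y across, z up. Fixed jaw: 70 mm wide, inner face at x = +24 mm, outer at +38, top 45 mm above the bench. The gap lies between its inner face and the sliding plate
- jig_b: setting jig like jig_a, same sizes, origin and axes. In all jigs the gap's floor is the base's top, 10 mm above the bench; along the sides of the gap run two rails 56 mm apart (y), 8 mm higher than the floor
- jig_c: setting jig like jig_a, same sizes, origin and axes. The three differ only in how wide the gap stands open: about 8, 14 and 26 mm (fixed jaw's inner face to plate's inner face); the order in which they stand changes. Behind the middle of the row a clamp lever juts from the wall pipe, 0.35 m above the bench, to 0.53 m ahead of the robot
- plate_a: sliding plate of jig_a, 70 mm wide, top 45 mm above the bench, with a raised push pad (40 mm wide, 19 to 45 mm above the bench) on the side away from the fixed jaw. Origin: on the pad's outer face, middle of its width, 30 mm above the bench; x points to the fixed jaw. The plate's inner face is 22 mm ahead (+x) of the origin
- plate_b: sliding plate of jig_b, as plate_a. Every plate slides only along its jig's x; a spring holds it back on its stop with about 2.5 N, rising 0.12 N per mm, and opens it again when the push ends
- plate_c: sliding plate of jig_c, as plate_a. Every plate slides only along its jig's x; a spring holds it back on its stop with about 2.5 N, rising 0.12 N per mm, and opens it again when the push ends
- tape_measure_mid (a point): yellow tape measure, 36x76x58 mm, bystander, right of the jigs, near or far, where the spacer is not; point: its centre, half-way up
- bearing: ball bearing lying flat, 62 mm across, 16 mm high, bystander left of the jigs; centre of its underside
There are look-alikes about, which are no part of the job. What is shaped like the jig_b but blue or red is not meant.

How it is judged (in metres and radians):
On the way:
1. the spacer stands upright on the floor of the wide gap, between plate and fixed jaw, released (x of spacer_mid in the frame of jig_b between 0.003 and 0.02 m and y of spacer_mid in the frame of jig_b between -0.014 and 0.014 m and z of spacer_mid in the frame of jig_b between 0.045 and 0.055 m and angle between spacer_mid's own z axis and vertical below 0.15 rad and contact force between the fingers and spacer below 0.3 N), for 0.2 s.
At the end, for the whole second after the job is handed in: the spacer stands released on the floor of the wide gap (height within 5 mm, sideways within 14 mm, upright and square within 0.06 rad), plate and fixed jaw both bear on it (within 2.5 mm), and the robot is still pressing the plate on it with more than 2 N (x of spacer_mid in the frame of jig_b between 0.0125 and 0.0175 m and y of spacer_mid in the frame of jig_b between -0.014 and 0.014 m and z of spacer_mid in the frame of jig_b between 0.045 and 0.055 m and angle between spacer_mid's own z axis and vertical below 0.06 rad and x of plate_b in the frame of jig_b between -0.0175 and -0.0135 m and contact force between the fingers and spacer below 1 N and angle between the x axis of spacer_mid and the x axis of jig_b, either way round below 0.06 rad and contact force between spacer and plate_b above 2 N); the arm keeps its last pose, push and grip.
It fails at once if the sliding plate of a narrow jig (a) is pushed in by more than 4 mm (x of plate_a in the frame of jig_a above -0.008 m).
It fails at once if the sliding plate of a narrow jig (c) is pushed in by more than 4 mm (x of plate_c in the frame of jig_c above -0.002 m).
It fails at once if the tape measure is shifted by more than 3 cm (distance of tape_measure_mid from where it was at the start of the episode above 0.03 m).
It fails at once if the bearing is shifted by more than 3 cm (distance of bearing from where it was at the start of the episode above 0.03 m).
It also fails if it takes over 45 s, if anything falls off the work surface, if the arm or the gripper's body presses on something with over 40 N, if the wrist force passes 120 N, or if a joint passes its speed limit or range.

### The arm

A 6-joint arm with a two-finger parallel gripper is mounted at the origin on the work surface; the furniture and walls round the work are solid. World frame = base frame: x ahead of the robot, y to its left, z up, the work surface at z = 0. Lengths are in mm, angles in rad, forces in N, time in s.
With the tool pointing down it reaches from about 325 to 775 mm from the base axis. Payload 5.5 kg.
Tool frame: the origin (TCP) lies midway between the tips of the shut fingers; the grasp point (between the pads) lies 19 mm behind it; z points along the fingers, y is the line along which they close (so a half turn about z gives the same grasp; the last joint's range is limited). The gripper opens to 88 mm and grips with 3 to 60 N. Pads are 20 mm wide; open, the fingers measure 115 mm over their backs; the gripper's body (75 mm by 178 mm) begins 61 mm behind the grasp point.
Start: joints at [-1.361, 0.091, 1.231, -0, 1.82, -0.057], TCP at [158.187, -578.786, 222.631] pointing down, gripper open.
Joint ranges: [-2.87, 2.87], [-0.86, 2.18], [0.17, 2.46], [-1.51, 4.65], [0.06, 2.69], [-2.65, 2.65]. Speed limits (rad/s): [2.57, 2.57, 3.01, 3.14, 3.14, 3.14].

### API

Orientations are given as a unit quaternion [w, x, y, z].
In Python, from plant import sensors, grab_frame, hand_in gives the robot as it stands. The module is installed in compiled form; this text tells all that it offers.
- The arm moves only by the tool move_arm, never from a script. Its argument "rows" is a list that holds one entry, the list of rows, each a list of 7 numbers: the opening in per cent of the stroke, from 0 (shut) to 100 (fully open), then the shift along the tool's x, y, z normalised to -1 to 1, where 1 is 0.1 m, then the turn, a rotation vector about the tool's x, y, z normalised to -1 to 1, where 1 is 180 degrees. A call has exactly 10 rows; each row is the pose to reach, as a shift and turn from the pose commanded when the call began, along the tool's axes at that moment, turning the shorter way round; what a row does not reach only later rows make up. A row lasts 1/12 s, in which the tool goes at most 41.7 mm and 7.16 degrees, less where a joint would pass 70% of its speed; a pose out of reach is approached as far as the arm can. A call with a number of a shift or a turn outside -1 to 1 is refused whole. A call with a gripper value outside its range is refused whole. The fingers move at their own pace and stop on an object; the grip force is fixed at half the most. Time passes only in rows, so rows that repeat a pose let the fingers close, or fill a call up. It gives the time, the measured TCP pose, the force, the opening and the grip force at its end, in the units of the state.
- sensors.read_state(): the state, without advancing time (a new reading comes with each control period).
- grab_frame(name): name is "scene" or "side" or "wrist"; returns a dict with "image" (384x512x3 uint8, red, green, blue), "vfov" (degrees; the focal length in pixels is half the picture's height over the tangent of half this angle, whatever the lens; pixels are square), "cx", "cy" (the principal point, pixels), "dist" ([k1, k2, p1, p2, k3] as OpenCV has them; the pictures are not rectified), "view" (4x4, takes a point from world to camera coordinates). Camera axes: x right, y down, z forward; pixel columns grow to the right and rows downward; lengths in mm; the calibration is good to about 2 mm. A picture is of the moment at which its call begins. There is no depth.
- hand_in(): hands the job in; it is judged then, once.
The state is a dict: "time": time; "q": joint angles; "joint_velocities": joint speeds; "effort": joint torques, N m; "eef_pos": TCP position; "orientation": TCP orientation; "contact_force": force on the tool from outside, world axes, zero at the start; "torque": the same for the moment, N m; "gripper_width": opening from 0.0 (shut) to 1.0 (fully open); "grip_force": force on a finger pad.
Only numpy, scipy, OpenCV 4.12 (cv2) and the standard library are available. Lean on these libraries where they do the work, as an engineer would, in place of code of your own. Each camera call takes 0.05 s, during which the arm holds its last target. There are 200 camera calls.

## Working session

There is one attempt and no reset: what is moved stays moved. The work goes in short steps, Python scripts to look and compute and a tool call to move; the robot and the scene stay as the last step left them, time stands still between calls to the robot, and variables do not carry over. Pictures are saved under pics/ and viewed, at most 10 in all, crops included, and the job is handed in when it is done.

Besides the shell and the picture viewer there is one more tool, called after "Emit:" as name(argument=value, ...) on one line, values as JSON. move_arm: Moves the arm, as the interface text tells. Its arguments: {"type":"object","properties":{"rows":{"type":"array","items":{"type":"array","items":{"type":"array","items":{"type":"number"}}}}},"required":["rows"]}

```bash
mkdir -p pics; cat > h.py <<'E'
import numpy as np,cv2
from plant import sensors,grab_frame,hand_in
def K(f):
    h,w=f["image"].shape[:2];fl=h/2/np.tan(np.radians(f["vfov"])/2)
    return np.array([[fl,0,f["cx"]],[0,fl,f["cy"]],[0,0,1.]])
def pix(f,uv,z):
    "pixels at known height z -> world"
    V=np.array(f["view"]);R=V[:3,:3];c=-R.T@V[:3,3]
    n=cv2.undistortPoints(np.array(uv,float).reshape(-1,1,2),K(f),np.array(f["dist"],float)).reshape(-1,2)
    d=np.c_[n,np.ones(len(n))]@R
    return c+d*((np.broadcast_to(z,len(n))-c[2])/d[:,2])[:,None]
def proj(f,P):
    V=np.array(f["view"]);r=cv2.Rodrigues(V[:3,:3])[0]
    return cv2.projectPoints(np.array(P,float).reshape(-1,1,3),r,V[:3,3],K(f),np.array(f["dist"],float))[0].reshape(-1,2)
def save(f,n,box=None,s=1):
    im=f["image"][:,:,::-1]
    if box: im=im[box[1]:box[3],box[0]:box[2]]
    cv2.imwrite("pics/"+n,cv2.resize(im,None,fx=s,fy=s,interpolation=cv2.INTER_CUBIC))
E
python3 - <<'E'
from h import *
import pickle
for n in("scene","side","wrist"):
    f=grab_frame(n);pickle.dump(f,open(n+".pkl","wb"));save(f,n+"0.png",None,1.5)
    V=np.array(f["view"]);print(n,-V[:3,:3].T@V[:3,3],V[2,:3],f["vfov"],f["dist"])
print(sensors.read_state())
E
```

```text
scene [-509.58128123 -435.34315326  669.78037422] [ 0.79883861  0.26138558 -0.5417882 ] 51.86097599023539 [0.04155969 0.         0.         0.         0.        ]
side [-195.32818738  853.2936293   543.17198621] [ 0.45740755 -0.79685571 -0.39471421] 53.284996577723994 [-0.12756422  0.          0.          0.          0.        ]
wrist [ 230.34551952 -558.80837759  384.12121295] [-0.26591748 -0.07027104 -0.96143116] 67.53196956328199 [-0.01178208  0.          0.          0.          0.        ]
{'time': 0.15, 'q': array([-1.36070182e+00,  9.16783679e-02,  1.23158188e+00,  4.71221039e-06,
        1.81982859e+00, -5.67014129e-02]), 'joint_velocities': array([ 0.00070099,  0.00058586, -0.00231664, -0.00170505,  0.00051224,
        0.00086093]), 'effort': array([ 7.35716203e-04, -4.47048461e+01, -4.06906950e+01,  7.00445613e-02,
        2.75224121e-02, -1.08867805e-04]), 'eef_pos': array([ 158.13659247, -578.5491217 ,  221.78662562]), 'orientation': array([-7.46070437e-04,  9.91115325e-01,  1.33003210e-01, -5.50428975e-05]), 'contact_force': array([ 0.2705079 , -1.21288695,  0.0464432 ]), 'torque': array([-0.01916194, -0.02106251, -0.01216718]), 'grip_force': 0.0, 'gripper_width': 0.9978056572395193}
```

View pics/scene0.png

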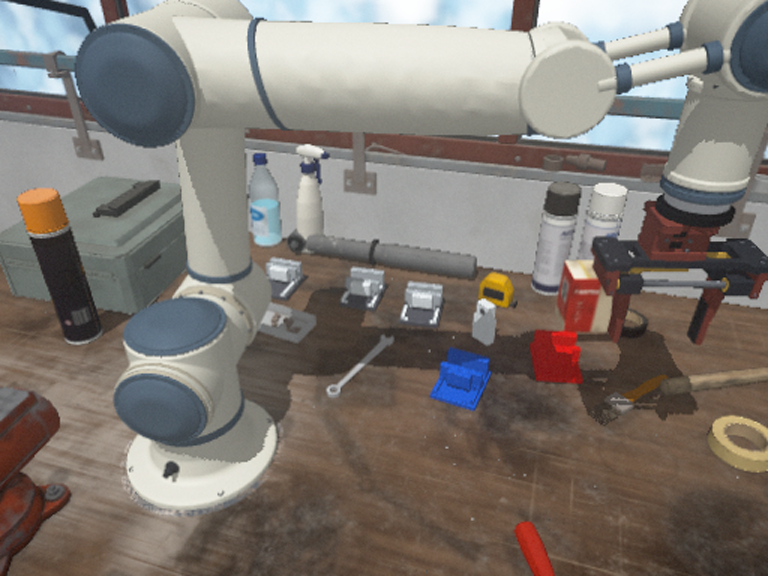

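View pics/side0.png

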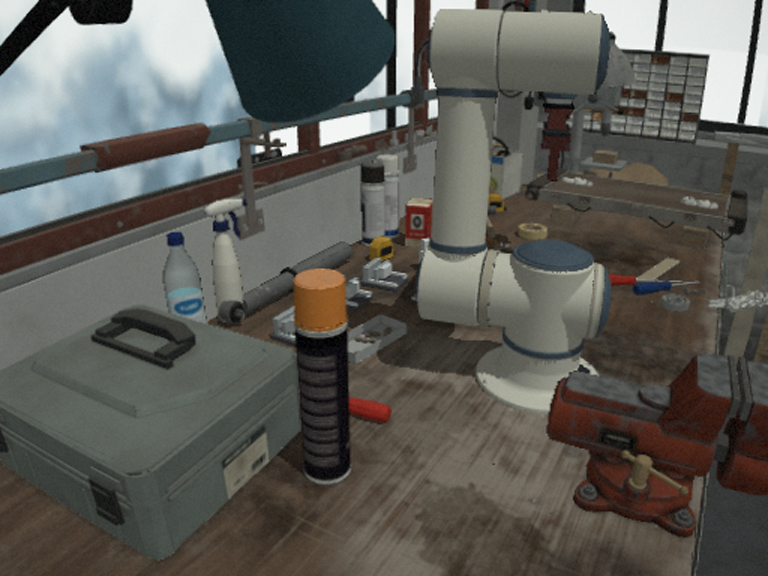

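The scene view shows three grey jigs at about (285,275), (363,287) and (423,303), the spacer at (484,322) and the yellow tape behind it at (497,290), all in 1.5x pixels. The blue jig (462,375) and red jig (557,355) are look-alikes, ruled out by colour. Of the three grey jigs, the one meant is whichever has the widest gap, so I'll enlarge that crop.

```bash
python3 - <<'E'
from h import *
import pickle
f=pickle.load(open("scene.pkl","rb"));save(f,"crop1.png",(165,160,355,250),4.2)
uv=np.array([[285,290],[363,300],[422,318],[485,340],[497,302]])/1.5
print(pix(f,uv,5).round())
E
```

```text
[[ 424.   69.    5.]
 [ 436.  -99.    5.]
 [ 410. -229.    5.]
 [ 377. -356.    5.]
 [ 509. -359.    5.]]
```

View pics/crop1.png

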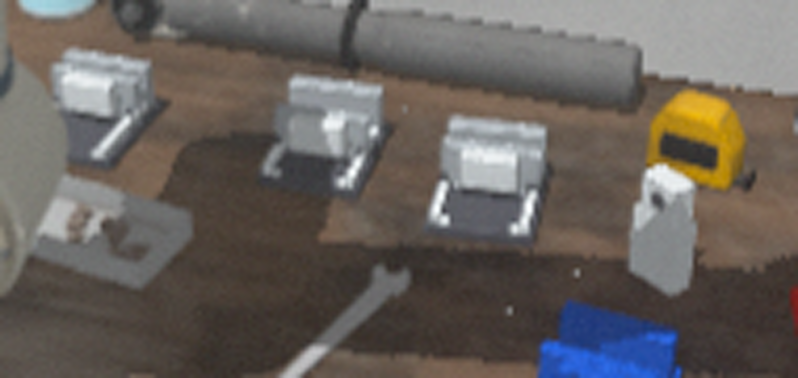

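The middle jig looks widest. I'll check from above with the wrist camera, starting with squaring the tool to the world axes.

Emit:
move_arm(rows=[[[100,0.3,-0.3,0,0,0,0.03],[100,0.6,-0.6,0,0,0,0.06],[100,0.9,-0.9,0,0,0,0.085],[100,1,-1,0,0,0,0.085],[100,1,-1,0,0,0,0.085],[100,1,-1,0,0,0,0.085],[100,1,-1,0,0,0,0.085],[100,1,-1,0,0,0,0.085],[100,1,-1,0,0,0,0.085],[100,1,-1,0,0,0,0.085]]])

```text
time: 0.98
eef_pos: [227.7, -456.6, 222.2]
orientation: [-0.0, 1.0, -0.001, -0.0]
contact_force: [-1.0, 0.2, 0.5]
gripper_width: 0.997
grip_force: 0.0
```

Emit:
move_arm(rows=[[[100,0.2,-0.3,0,0,0,0],[100,0.4,-0.6,0,0,0,0],[100,0.6,-0.9,0,0,0,0],[100,0.8,-1,0,0,0,0],[100,0.9,-1,0,0,0,0],[100,0.9,-1,0,0,0,0],[100,0.9,-1,0,0,0,0],[100,0.9,-1,0,0,0,0],[100,0.9,-1,0,0,0,0],[100,0.9,-1,0,0,0,0]]])

```text
time: 1.82
eef_pos: [317.5, -356.7, 222.5]
orientation: [-0.0, 1.0, -0.001, -0.0]
contact_force: [-0.3, 0.2, 0.3]
gripper_width: 1.0
grip_force: 0.0
```

Emit:
move_arm(rows=[[[100,0.2,-0.3,0,0,0,0],[100,0.4,-0.6,0,0,0,0],[100,0.6,-0.9,0,0,0,0],[100,0.6,-1,0,0,0,0],[100,0.6,-1,0,0,0,0],[100,0.6,-1,0,0,0,0],[100,0.6,-1,0,0,0,0],[100,0.6,-1,0,0,0,0],[100,0.6,-1,0,0,0,0],[100,0.6,-1,0,0,0,0]]])

```text
time: 2.65
eef_pos: [377.9, -256.8, 222.5]
orientation: [-0.0, 1.0, -0.001, -0.0]
contact_force: [0.3, -0.6, -0.3]
gripper_width: 1.003
grip_force: 0.0
```

```bash
python3 - <<'E'
from h import *
import pickle
f=grab_frame("wrist");pickle.dump(f,open("w1.pkl","wb"));save(f,"w1.png",None,1.55)
E
```

```text
(no output)
```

View pics/w1.png

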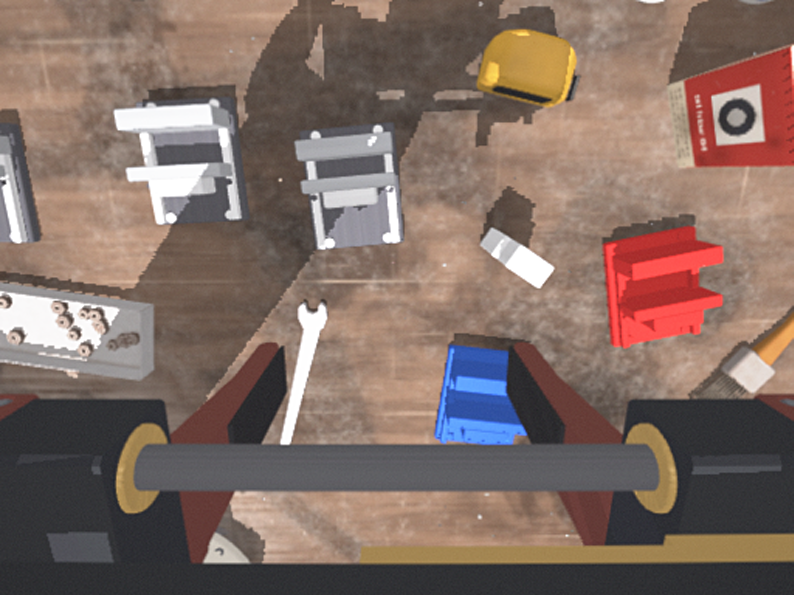

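The wrist view shows the middle jig, at about (185,155), with the widest gap: its jaw edge is at row 128 and its plate edge at row 165. The right jig (350,185) has a gap about half as wide, and the left one is cut off by the frame. The spacer is at (517,257), turned in yaw. Enlarging both to confirm.

```bash
python3 - <<'E'
from h import *
import pickle
f=pickle.load(open("w1.pkl","rb"))
im=f["image"][:,:,::-1]
a=cv2.resize(im[50:155,60:165],None,fx=5.6,fy=5.6,interpolation=cv2.INTER_CUBIC)
b=cv2.resize(im[137:194,300:365],None,fx=3.2,fy=3.2,interpolation=cv2.INTER_CUBIC)
c=np.zeros((588,800,3),np.uint8);c[:,:588]=a;c[:b.shape[0],590:590+b.shape[1]]=b
e=cv2.resize(im[75:155,0:37],None,fx=4,fy=4);c[200:520,600:748]=e
cv2.imwrite("pics/w1c.png",c)
V=np.array(f["view"]);print(-V[:3,:3].T@V[:3,3],V[2,:3])
E
```

```text
[ 452.75788988 -256.80610739  384.99656385] [-0.27550579  0.00106765 -0.96129882]
```

View pics/w1c.png

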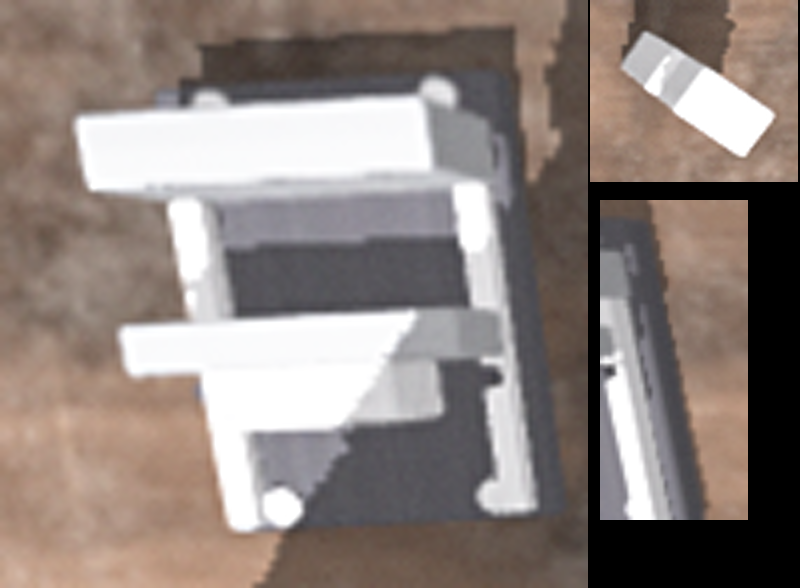

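```bash
python3 - <<'E'
from h import *
import pickle
f=pickle.load(open("w1.pkl","rb"))
s=np.array([[705,68],[775,118],[745,157],[675,108]],float)
s=(s-[590,0])/3.2+[300,137]
P=pix(f,s-.5,80)[:,:2];print("spacer",P.round(1),P.mean(0).round(1));L=P[1]-P[0]+P[2]-P[3];print(np.linalg.norm(L)/2,np.linalg.norm(P[3]-P[0]),"long yaw",np.degrees(np.arctan2(L[1],L[0])))
j=np.array([[77,118],[428,97],[440,178],[88,190],[120,328],[505,308],[202,430],[443,415]],float)/5.6+[60,50]-.5
Q=pix(f,j,45)[:,:2];print(Q.round(1))
b=np.array([[560,512],[505,70]],float)/5.6+[60,50]-.5
print("base right corners",pix(f,b,10).round(1))
E
```

```text
spacer [[ 403.7 -342.2]
 [ 386.6 -367.3]
 [ 373.  -358.3]
 [ 390.1 -333.1]] [ 388.4 -350.2]
30.404571172471783 16.378242373102132 long yaw -124.28030556601941
[[ 495.8  -55.6]
 [ 499.2 -125.6]
 [ 484.2 -126.3]
 [ 482.4  -55.5]
 [ 455.9  -57.5]
 [ 459.4 -136.8]
 [ 435.5  -71.3]
 [ 438.3 -121.8]]
base right corners [[ 414.9 -132.6   10. ]
 [ 509.2 -129.3   10. ]]
```

The middle jig has a gap of 483.2 - 457.3 = 26 mm, so it's jig_b: origin about (459.5,-92), yaw 2.5°. The spacer is at (388,-350) with its long axis at 55.7°, measuring 30 x 16.4 mm on top, which fits. I'll grip it across its thickness.

Emit:
move_arm(rows=[[[100,0.03,0.25,0,0,0,-0.039],[100,0.06,0.5,0,0,0,-0.078],[100,0.1,0.75,0,0,0,-0.117],[100,0.104,0.934,0.2,0,0,-0.156],[100,0.104,0.934,0.4,0,0,-0.195],[100,0.104,0.934,0.6,0,0,-0.234],[100,0.104,0.934,0.8,0,0,-0.273],[100,0.104,0.934,0.8,0,0,-0.309],[100,0.104,0.934,0.8,0,0,-0.309],[100,0.104,0.934,0.8,0,0,-0.309]]])

```text
time: 3.53
eef_pos: [388.6, -349.7, 142.8]
orientation: [0.0, 0.885, 0.465, 0.0]
contact_force: [0.3, -0.2, 0.1]
gripper_width: 1.002
grip_force: 0.0
```

```bash
python3 - <<'E'
from h import *
f=grab_frame("wrist");save(f,"w2.png",None,1.5)
s=sensors.read_state();print(s["eef_pos"],s["orientation"],(proj(f,[[388.4,-350.2,80],s["eef_pos"]])*1.5).round())
E
```

```text
[ 388.86050746 -349.83141855  143.40071821] [5.90809883e-04 8.85461246e-01 4.64712822e-01 1.57279842e-04] [[384. 308.]
 [385. 356.]]
```

View pics/w2.png

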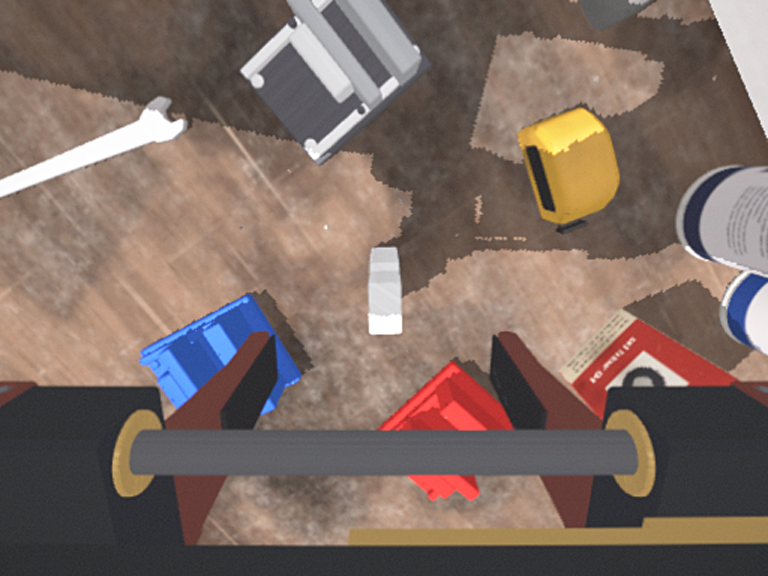

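The spacer is centred between the fingers and square to them: its top face spans (370-402, 277-333), against a predicted centre of (384,308). Descending and closing.

Emit:
move_arm(rows=[[[100,0,0,0.25,0,0,0],[100,0,0,0.5,0,0,0],[100,0,0,0.75,0,0,0],[100,0,0,0.88,0,0,0],[100,0,0,0.88,0,0,0],[0,0,0,0.88,0,0,0],[0,0,0,0.88,0,0,0],[0,0,0,0.88,0,0,0],[0,0,0,0.88,0,0,0],[0,0,0,0.88,0,0,0]]])

```text
time: 4.42
eef_pos: [389.2, -349.9, 55.9]
orientation: [0.001, 0.885, 0.466, 0.0]
contact_force: [0.7, 0.1, 0.6]
gripper_width: 0.659
grip_force: 0.0
```

Emit:
move_arm(rows=[[[0,0,0,0,0,0,0],[0,0,0,0,0,0,0],[0,0,0,0,0,0,0],[0,0,0,0,0,0,0],[0,0,0,-0.1,0,0,0],[0,0,0,-0.3,0,0,0],[0,0,0,-0.6,0,0,0],[0,0,0,-0.8,0,0,0],[0,0,0,-0.8,0,0,0],[0,0,0,-0.8,0,0,0]]])

```text
time: 5.25
eef_pos: [389.3, -350.0, 136.6]
orientation: [0.002, 0.885, 0.466, 0.001]
contact_force: [0.3, -0.2, -1.1]
gripper_width: 0.008
grip_force: 0.0
```

The fingers close more slowly than I assumed, so I lifted too early and missed the grasp. Checking that the spacer still stands while I open again.

Emit:
move_arm(rows=[[[100,0,0,0,0,0,0],[100,0,0,0,0,0,0],[100,0,0,0,0,0,0],[100,0,0,0,0,0,0],[100,0,0,0,0,0,0],[100,0,0,0,0,0,0],[100,0,0,0,0,0,0],[100,0,0,0,0,0,0],[100,0,0,0,0,0,0],[100,0,0,0,0,0,0]]])

```text
time: 6.08
eef_pos: [388.7, -349.4, 134.7]
orientation: [0.0, 0.885, 0.466, -0.0]
contact_force: [0.3, -0.3, -0.4]
gripper_width: 0.725
grip_force: 0.0
```

```bash
python3 - <<'E'
from h import *
f=grab_frame("wrist");save(f,"w3.png",(130,100,400,384),1.5)
s=sensors.read_state();print(s["eef_pos"],s["gripper_width"],((proj(f,[[388.4,-350.2,80]])-[130,100])*1.5).round())
E
```

```text
[ 388.7439971  -349.39903674  134.68912471] 0.767422052926553 [[189. 164.]]
```

View pics/w3.png

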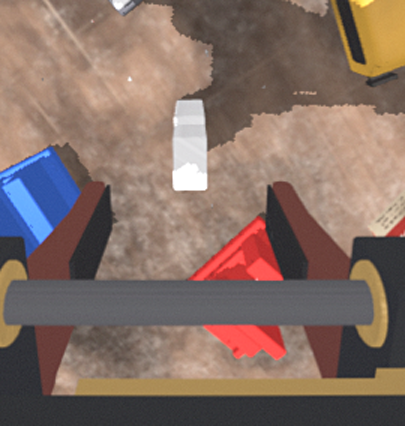

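The spacer is still standing where it was, with its top centred near (190,162) against a predicted (189,164). I'll descend again and this time wait for the fingers to close.

Emit:
move_arm(rows=[[[70,0,0,0.25,0,0,0],[70,0,0,0.5,0,0,0],[70,0,0,0.75,0,0,0],[70,0,0,0.8,0,0,0],[0,0,0,0.8,0,0,0],[0,0,0,0.8,0,0,0],[0,0,0,0.8,0,0,0],[0,0,0,0.8,0,0,0],[0,0,0,0.8,0,0,0],[0,0,0,0.8,0,0,0]]])

```text
time: 6.97
eef_pos: [389.1, -349.8, 55.7]
orientation: [0.001, 0.885, 0.466, 0.0]
contact_force: [0.5, 0.6, 0.1]
gripper_width: 0.284
grip_force: 0.0
```

Emit:
move_arm(rows=[[[0,0,0,0,0,0,0],[0,0,0,0,0,0,0],[0,0,0,0,0,0,0],[0,0,0,0,0,0,0],[0,0,0,0,0,0,0],[0,0,0,0,0,0,0],[0,0,0,0,0,0,0],[0,0,0,0,0,0,0],[0,0,0,0,0,0,0],[0,0,0,0,0,0,0]]])

```text
time: 7.8
eef_pos: [388.9, -349.6, 55.2]
orientation: [0.0, 0.885, 0.466, 0.0]
contact_force: [0.2, -0.1, 5.1]
gripper_width: 0.206
grip_force: 30.0
```

Gripped: 0.206 of the stroke is 18.1 mm. Lifting, turning to yaw 92.5° and carrying it towards the jig.

Emit:
move_arm(rows=[[[0,0,0,-0.1,0,0,0],[0,0,0,-0.35,0,0,0],[0,0,0,-0.6,0,0,0],[0,0.15,-0.05,-0.75,0,0,-0.035],[0,0.35,-0.1,-0.75,0,0,-0.07],[0,0.55,-0.15,-0.75,0,0,-0.105],[0,0.75,-0.2,-0.75,0,0,-0.14],[0,0.91,-0.26,-0.75,0,0,-0.175],[0,0.91,-0.26,-0.75,0,0,-0.2056],[0,0.91,-0.26,-0.75,0,0,-0.2056]]])

```text
time: 8.63
eef_pos: [418.6, -258.5, 129.2]
orientation: [-0.001, 0.689, 0.725, -0.0]
contact_force: [-0.4, 0.2, -1.3]
gripper_width: 0.203
grip_force: 29.9
```

```bash
python3 - <<'E'
from h import *
s=sensors.read_state();p=s["eef_pos"];q=s["orientation"];a=2*np.arctan2(q[2],q[1])
d=np.array([470.3,-91.4])-p[:2]
print(p,np.degrees(a),s["gripper_width"],"tool x,y mm",d@[np.cos(a),np.sin(a)],d@[np.sin(a),-np.cos(a)])
E
```

```text
[ 418.5791989  -258.52852548  129.17277958] 92.90684113675997 0.20336468802793714 tool x,y mm 164.29060780568614 60.12970549249343
```

Emit:
move_arm(rows=[[[0,0.2,0.04,0,0,0,0],[0,0.4,0.08,0,0,0,0],[0,0.6,0.12,0,0,0,0],[0,0.7,0.15,0,0,0,0],[0,0.7,0.2,0,0,0,0],[0,0.7,0.2,0,0,0,0],[0,0.7,0.2,0,0,0,0],[0,0.7,0.2,0,0,0,0],[0,0.7,0.2,0,0,0,0],[0,0.7,0.2,0,0,0,0]]])

```text
time: 9.47
eef_pos: [435.3, -189.4, 129.5]
orientation: [-0.0, 0.691, 0.723, -0.0]
contact_force: [0.0, 0.5, -2.8]
gripper_width: 0.204
grip_force: 29.9
```

```bash
python3 - <<'E'
from h import *
import pickle
f=grab_frame("wrist");pickle.dump(f,open("w4.pkl","wb"))
c=np.array([459.5,-92]);t=np.radians(2.5);R=np.array([[np.cos(t),-np.sin(t)],[np.sin(t),np.cos(t)]])
P=[np.r_[c+R@[x,y],45] for x in(-2,24,38) for y in(-35,35)]
print(((proj(f,P)-[76,0])*2.2).round());print(sensors.read_state()["eef_pos"])
save(f,"w4.png",(76,0,436,270),2.2)
E
```

```text
[[465. 282.]
 [471.  79.]
 [533. 282.]
 [545.  80.]
 [570. 282.]
 [584.  80.]]
[ 435.2743845  -189.28166121  129.56531045]
```

View pics/w4.png

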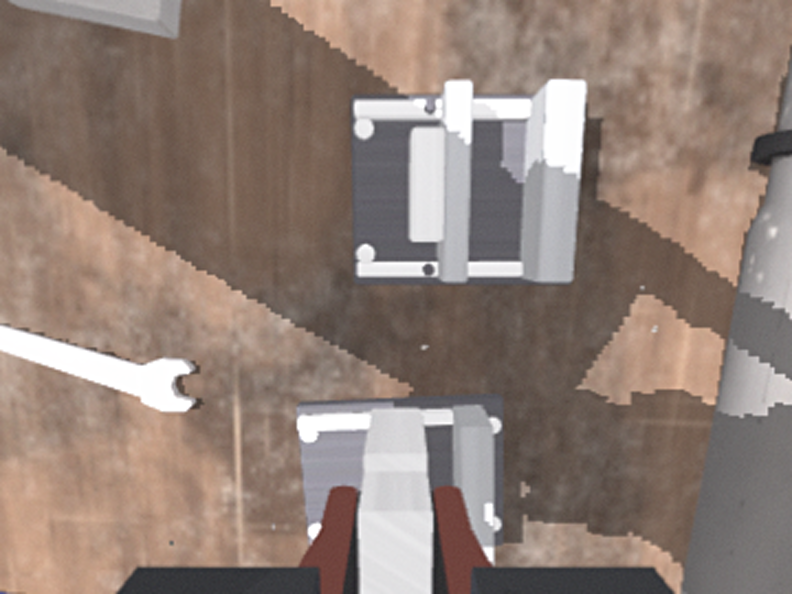

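The predicted jig edges agree to within about 2 px (~0.6 mm): jaw inner edge seen at (547,82) to (535,282), plate inner edge at (472,82) to (467,281). The spacer hangs upright between the fingers. Moving over the gap.

Emit:
move_arm(rows=[[[0,0.2,0.1,0,0,0,0],[0,0.4,0.2,0,0,0,0],[0,0.6,0.3,0,0,0,0],[0,0.8,0.35,0,0,0,0],[0,0.96,0.4,0,0,0,0],[0,0.96,0.4,0,0,0,0],[0,0.96,0.4,0.1,0,0,0],[0,0.96,0.4,0.15,0,0,0],[0,0.96,0.4,0.15,0,0,0],[0,0.96,0.4,0.15,0,0,0]]])

```text
time: 10.35
eef_pos: [470.3, -91.8, 113.6]
orientation: [-0.001, 0.691, 0.723, -0.001]
contact_force: [-0.2, -0.0, -1.5]
gripper_width: 0.201
grip_force: 29.9
```

```bash
python3 - <<'E'
from h import *
s=sensors.read_state();p=s["eef_pos"];q=s["orientation"];a=2*np.arctan2(q[2],q[1])
d=np.array([470.9,-91.5])-p[:2]
print(p,q,np.degrees(a),s["contact_force"],"tool x,y mm",d@[np.cos(a),np.sin(a)],d@[np.sin(a),-np.cos(a)])
E
```

```text
[470.29878478 -91.80097463 113.59089025] [-7.62124888e-04  6.91287666e-01  7.22579044e-01 -5.54302024e-04] 92.53570053060817 [-0.18842036 -0.02244265 -1.4845764 ] tool x,y mm 0.27408103780286625 0.6139422203062811
```

Aligned. I'll lower to just above the floor (z about 66), slowly at the end.

Emit:
move_arm(rows=[[[0,0,0.006,0.06,0,0,0],[0,0,0.006,0.12,0,0,0],[0,0,0.006,0.18,0,0,0],[0,0,0.006,0.24,0,0,0],[0,0,0.006,0.3,0,0,0],[0,0,0.006,0.36,0,0,0],[0,0,0.006,0.42,0,0,0],[0,0,0.006,0.46,0,0,0],[0,0,0.006,0.475,0,0,0],[0,0,0.006,0.475,0,0,0]]])

```text
time: 11.18
eef_pos: [471.4, -91.0, 66.6]
orientation: [-0.0, 0.691, 0.723, -0.0]
contact_force: [-0.2, -0.0, -2.8]
gripper_width: 0.203
grip_force: 29.9
```

Emit:
move_arm(rows=[[[0,0,0,0.01,0,0,0],[0,0,0,0.015,0,0,0],[0,0,0,0.015,0,0,0],[60,0,0,0.015,0,0,0],[60,0,0,0.015,0,0,0],[60,0,0,0.015,0,0,0],[60,0,0,0.015,0,0,0],[60,0,0,0.015,0,0,0],[60,0,0,0.015,0,0,0],[60,0,0,0.015,0,0,0]]])

```text
time: 12.02
eef_pos: [471.6, -91.0, 65.7]
orientation: [0.0, 0.691, 0.723, 0.0]
contact_force: [0.1, -0.8, -0.8]
gripper_width: 0.597
grip_force: 0.0
```

Released. Lifting off, backing away towards the robot, turning to yaw 2.5° and shutting the fingers.

Emit:
move_arm(rows=[[[60,0,0,-0.25,0,0,0],[60,0,0,-0.5,0,0,0],[60,0,0,-0.65,0,0,0],[0,0,-0.2,-0.65,0,0,0.03],[0,0,-0.4,-0.65,0,0,0.07],[0,0,-0.6,-0.65,0,0,0.11],[0,0,-0.8,-0.65,0,0,0.15],[0,0,-0.8,-0.65,0,0,0.19],[0,0,-0.8,-0.65,0,0,0.23],[0,0,-0.8,-0.65,0,0,0.25]]])

```text
time: 12.85
eef_pos: [391.5, -94.8, 130.9]
orientation: [0.0, 0.916, 0.401, 0.0]
contact_force: [0.7, 0.3, 0.1]
gripper_width: 0.108
grip_force: 0.0
```

Emit:
move_arm(rows=[[[0,0,0,0,0,0,0.04],[0,0,0,0,0,0,0.08],[0,0,0,0,0,0,0.12],[0,0,0,0,0,0,0.16],[0,0,0,0,0,0,0.2],[0,0,0,0,0,0,0.24],[0,0,0,0,0,0,0.25],[0,0,0,0,0,0,0.25],[0,0,0,0,0,0,0.25],[0,0,0,0,0,0,0.25]]])

```text
time: 13.68
eef_pos: [391.7, -94.7, 130.6]
orientation: [0.0, 1.0, 0.024, 0.0]
contact_force: [-0.8, 0.0, -0.3]
gripper_width: 0.003
grip_force: 0.0
```

```bash
python3 - <<'E'
from h import *
f=grab_frame("wrist");s=sensors.read_state();p=s["eef_pos"];q=s["orientation"];a=2*np.arctan2(q[2],q[1])
print(p,np.degrees(a),s["gripper_width"])
save(f,"w5.png",(76,0,436,270),2.2)
E
```

```text
[391.70748044 -94.66006615 130.63801328] 2.684436892251694 0.0035135955714936176
```

View pics/w5.png

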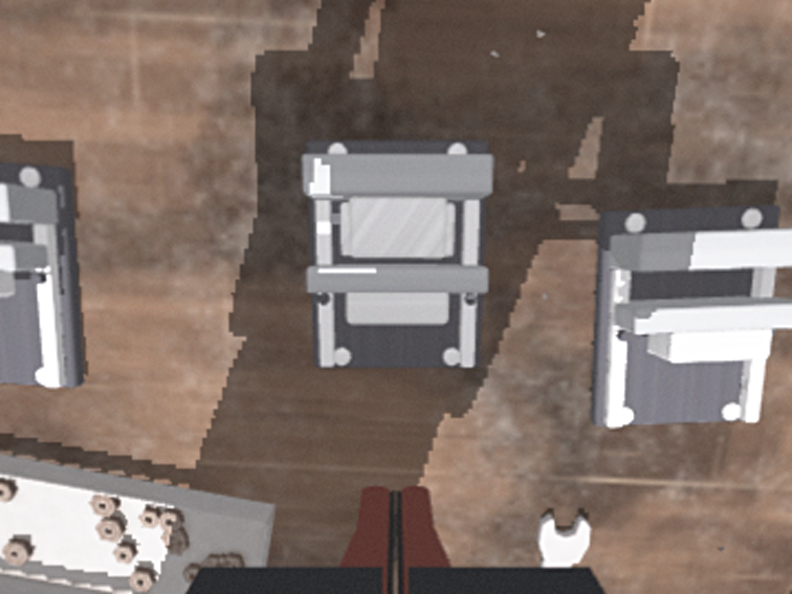

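The spacer stands square in the middle jig's gap, top at (350-448, 197-258). The gripper is square to the push pad, whose middle column is about 397. Lowering in front of the pad.

Emit:
move_arm(rows=[[[0,0,0,0.3,0,0,0],[0,0,0,0.6,0,0,0],[0,0,0,0.9,0,0,0],[0,0,0,1,0,0,0],[0,0.05,0,1,0,0,0],[0,0.1,0,1,0,0,0],[0,0.15,0,1,0,0,0],[0,0.2,0,1,0,0,0],[0,0.25,0,1,0,0,0],[0,0.25,0,1,0,0,0]]])

```text
time: 14.57
eef_pos: [418.3, -93.7, 31.9]
orientation: [0.0, 1.0, 0.023, 0.001]
contact_force: [1.5, -0.2, -0.3]
gripper_width: 0.006
grip_force: 0.0
```

```bash
python3 - <<'E'
from h import *
s=sensors.read_state();print(s["eef_pos"],s["contact_force"])
E
```

```text
[418.25783613 -93.69488253  31.8567357 ] [ 1.4865787  -0.22938318 -0.33056365]
```

Emit:
move_arm(rows=[[[0,0.02,0,0,0,0,0],[0,0.04,0,0,0,0,0],[0,0.06,0,0,0,0,0],[0,0.08,0,0,0,0,0],[0,0.09,0,0,0,0,0],[0,0.1,0,0,0,0,0],[0,0.11,0,0,0,0,0],[0,0.12,0,0,0,0,0],[0,0.12,0,0,0,0,0],[0,0.12,0,0,0,0,0]]])

```text
time: 15.4
eef_pos: [428.6, -93.0, 30.6]
orientation: [-0.0, 1.0, 0.023, -0.0]
contact_force: [-2.3, -0.3, 1.9]
gripper_width: 0.005
grip_force: 1.3
```

Emit:
move_arm(rows=[[[0,0.01,0,0,0,0,0],[0,0.02,0,0,0,0,0],[0,0.03,0,0,0,0,0],[0,0.04,0,0,0,0,0],[0,0.05,0,0,0,0,0],[0,0.05,0,0,0,0,0],[0,0.05,0,0,0,0,0],[0,0.05,0,0,0,0,0],[0,0.05,0,0,0,0,0],[0,0.05,0,0,0,0,0]]])

```text
time: 16.23
eef_pos: [433.3, -92.8, 30.6]
orientation: [-0.0, 1.0, 0.023, -0.001]
contact_force: [-6.1, -0.1, 3.8]
gripper_width: 0.005
grip_force: 3.1
```

Emit:
move_arm(rows=[[[0,0.01,0,0,0,0,0],[0,0.02,0,0,0,0,0],[0,0.03,0,0,0,0,0],[0,0.03,0,0,0,0,0],[0,0.03,0,0,0,0,0],[0,0.03,0,0,0,0,0],[0,0.03,0,0,0,0,0],[0,0.03,0,0,0,0,0],[0,0.03,0,0,0,0,0],[0,0.03,0,0,0,0,0]]])

```text
time: 17.07
eef_pos: [433.3, -92.7, 30.7]
orientation: [-0.0, 1.0, 0.023, -0.004]
contact_force: [-18.6, -0.5, 12.8]
gripper_width: 0.007
grip_force: 10.0
```

The plate has stopped at 433.3 with 18.6 N of push. One last look.

```bash
python3 - <<'E'
from h import *
f=grab_frame("wrist");print(sensors.read_state()["contact_force"])
save(f,"w6.png",(126,60,386,260),3)
E
```

```text
[-19.67682927   0.15182674  12.55301764]
```

View pics/w6.png

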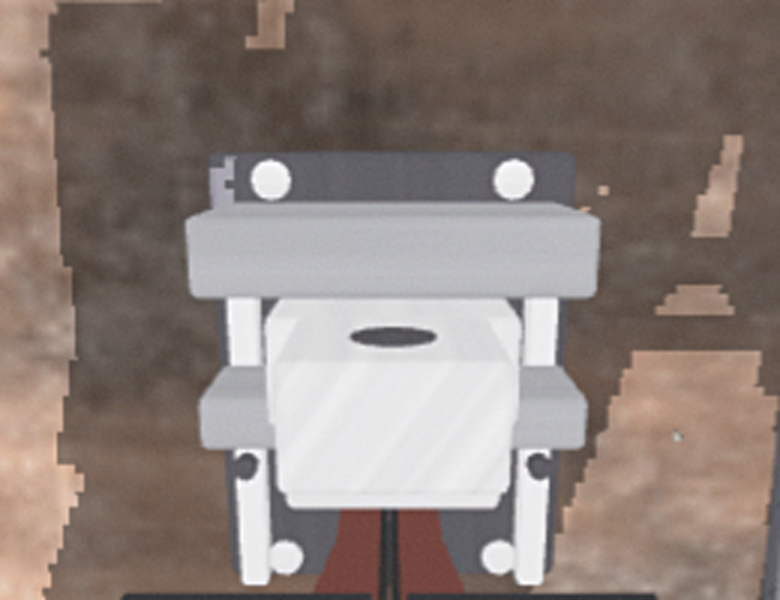

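The spacer is square, with its far face meeting the jaw edge at row 297. The plate is home against it at row ~370 and the fingers are still on the pad. Handing in.

```bash
python3 -c "
from h import *
print(hand_in())"
```

```text
the job is handed in; nothing more can be done
None
```

The spacer is upright and released in the middle jig, the only one with a 26 mm gap. It is sandwiched flush, with the arm still pressing its plate home at about 19 N. I handed the job in at about 17 s of the 45 s allowed; the hand-in gave no verdict.

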